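# Nudge a sample disc into its holder and swing the keeper over it

### The job

Without gripping or lifting anything, push the sample disc across the deck of the grey holder with the fingertips until it drops flat into the round recess. Then push the red knob of the brass keeper round so that the keeper swings over the disc up to its stop. Leave the other things on the bench where they stand.

Things in the scene. Friction and masses are not known exactly. Their poses are not given: they have to be found in the camera images.
- holder: Grey sample holder fixed to the bench: a rectangular plate 150 mm (its x) by 220 mm (its y) by 22 mm tall; its flat top is the deck. Origin: centre of the underside. Its -y half has the round recess (centre at x 0, y -55 mm) and, behind it, the keeper's pivot (x +50 mm, y -55 mm); the +y half is bare deck.
- recess (a point): Centre of the recess mouth, level with the deck. The recess is 54 mm in diameter and 10 mm deep with an upright wall. Axes parallel to the holder's.
- disc: Loose sample disc, aluminium with an orange centre, 50 mm in diameter, 10 mm thick, about 0.08 kg, lying on the bare half of the deck. Origin: centre of its underside; z is its axis. In the recess it lies flush with the deck.
- keeper (a joint): Angle of the keeper about its upright pivot, rad, growing clockwise seen from above: 0 points the arm away from the bare deck (to holder +x and -y, at 45 degrees), 0.785 along holder -y, 2.356 (its stop) along holder -x, the knob then over the middle of the recess. It moves with light friction (under 1 N at the knob) and stays where it is left. Starts between 0 and 0.7.
- keeper_pivot (a point): Pivot of the keeper, on its axis, 4.5 mm above the deck. The arm is a flat brass bar 12 mm wide, its underside 4.5 mm and its top 8.5 mm above the deck, so it passes over a seated disc but not over one still on the deck.
- keeper_knob (a point): Centre of the top of the red knob, an upright pin 15 mm in diameter at the end of the brass arm, 50 mm from the pivot; its top is 30.5 mm above the deck.
- vial_1: Bystander: small clear vial with white cap, 25 mm diameter, 58 mm tall, standing loose on the bench behind or left of the holder; origin: centre of the underside.
- vial_2: Bystander: small clear vial with black cap, 25 mm diameter, 58 mm tall, standing loose on the bench behind or left of the holder; origin: centre of the underside.
- rubber_stopper_1: Bystander: red-brown rubber stopper, 26 mm diameter, 26 mm tall, standing loose on the bench behind or left of the holder; origin: centre of the underside.
- weighing_bottle: Bystander: small clear glass bottle with a knobbed glass lid, 32 mm diameter, 56 mm tall, standing loose on the bench behind or left of the holder; origin: centre of the underside.
- petri_dish: Bystander: clear flat glass dish, 58 mm diameter, 14 mm tall, standing loose on the bench behind or left of the holder; origin: centre of the underside.
- amber_jar: Bystander: small amber stoppered bottle, 43 mm diameter, 111 mm tall, standing loose on the bench behind or left of the holder; origin: centre of the underside.
There are look-alikes about, which are no part of the job. There is more than one size of the disc; the one meant has the size given above.

How it is judged:
On the way, in this order (a step that is already met when the one before it is completed fails the run):
1. the disc lies flat in the recess, keeper not yet over it (horizontal distance between disc and recess below 0.004 m and z of disc in the frame of recess below -0.008 m and angle between disc's own z axis and vertical below 0.06 rad and value of joint keeper below 1.3 rad), for 0.2 s.
2. the keeper is swung over the disc to its stop (horizontal distance between disc and recess below 0.004 m and z of disc in the frame of recess below -0.008 m and angle between disc's own z axis and vertical below 0.06 rad and value of joint keeper above 2.2 rad), for 0.2 s.
At the end, for the whole second after the job is handed in: The disc lies at rest flat in the recess (within 4 mm of its centre, underside at least 8 mm below the deck, tilt under 0.06 rad) and the keeper stands over it at its stop (joint above 2.2 rad of 2.356) (all of step 2 and linear speed of disc below 0.01 m/s and velocity of joint keeper between -0.05 and 0.05 rad/s); the robot touches nothing.
It fails at once if the disc is lifted off the deck (more than 8 mm) (z of disc in the frame of recess above 0.008 m).
It fails at once if the disc falls off the holder onto the bench (z of disc in the frame of recess below -0.016 m).
It fails at once if another thing on the bench is shifted by more than 30 mm or tipped (distance of any of vial_1, vial_2, rubber_stopper_1, weighing_bottle, petri_dish, amber_jar from where it was at the start of the episode above 0.03 m or angle between any of vial_1, vial_2, rubber_stopper_1, weighing_bottle, petri_dish, amber_jar's own z axis and vertical above 0.5 rad).
It also fails if it takes over 48 s, if anything falls off the work surface, if the arm or the gripper's body presses on something with over 40 N, if the wrist force passes 120 N, or if a joint passes its speed limit or range.

### The arm

A 6-joint arm with a two-finger parallel gripper is mounted at the origin on a cart in front of the work surface, level with it; the furniture and walls round the work are solid. World frame = base frame: x ahead of the robot, y to its left, z up, the work surface at z = 0. Lengths are in m, angles in rad, forces in N, time in s.
With the tool pointing down it reaches from about 0.375 to 0.9 m from the base axis. Payload 3.1 kg.
Tool frame: the origin (TCP) lies between the finger pads; the fingertips stand 19 mm ahead of it and the grasp point (between the pads) is the TCP; z points along the fingers, y is the direction in which the jaws open and shut (so a half turn about z gives the same grasp; the last joint's range is limited). The gripper opens to 85 mm and grips with 20 to 120 N. Pads are 22 mm wide; open, the fingers measure 114 mm over their backs; the gripper's body (76 mm by 85 mm) begins 54 mm behind the grasp point. The pads swing forward as they close: fully open they stand 13 mm farther back than shut.
Start: joints at [-1.302, 0.527, 1.433, -0, 1.181, -0.178], TCP at [0.27, -0.564, 0.219] pointing down, gripper open.
Joint ranges: [-3.08, 3.08], [-0.75, 2.2], [0.22, 2.44], [-1.43, 4.57], [0, 2.65], [-2.85, 2.85]. Speed limits (rad/s): [2.79, 2.79, 3.14, 3.14, 3.14, 3.14].

### API

Orientations are given as a unit quaternion [x, y, z, w].
In Python, from station import manip, optics, job gives the robot as it stands.
- The arm moves only by the shell command python3 -m inch 'ROWS' [OPENING] [FORCE]. ROWS is JSON, one flat list of numbers, 4 for each row, row after row: the shift along the world's x, y, z in cm, then the turn about the world's z in rad. A call has 1 to 20 rows; each row shifts and turns the commanded pose from where the row before left it; what a row does not reach is not made up. A row lasts 1/8 s, in which the tool goes at most 62.5 mm and 10.7 degrees, less where a joint would pass 70% of its speed; a pose out of reach is approached as far as the arm can. A call with a gripper value outside its range is refused whole. OPENING is the opening in per cent of the stroke, from 0 (shut) to 100 (fully open), set as the call begins (- or left out, the last holds). The fingers move at their own pace and stop on an object; FORCE is the grip in N (left out, the last holds). Time passes only in rows, so rows that do not move let the fingers close. It gives the time, the measured TCP pose, the force and the opening at its end, in the units of the state.
- manip.sense(): the state, without advancing time (a new reading comes with each control period).
- optics.snapshot(name): name is "scene" or "top" or "wrist"; returns (picture, depth): 400x640x3 uint8, red, green, blue; 400x640 float32, m along the optical axis (not along the pixel's ray), 0 where there is no reading.
- optics.camera_model(name): a dict with "mtx" (3x3 intrinsics, pixels), "camera_from_world" (4x4, takes a point from world to camera coordinates); the wrist camera has in their place "tool_from_camera" (4x4, takes a point from camera to tool coordinates, whose origin is the TCP and whose axes are the flange's). Camera axes: x right, y up, looking along -z (the intrinsics and any distortion apply to the point x, -y, -z); pixel columns grow to the right and rows downward; lengths in m; the calibration is good to about 2 mm. A picture is of the moment at which its call begins: read the wrist's pose just before it. camera_model takes no time and is no camera call.
- job.sign_off(): hands the job in, once; it reports no verdict.
The state is a dict: "t": time; "q": joint angles; "qd": joint speeds; "tau": joint torques, N m; "tcp_pos": TCP position; "tool_rot": TCP orientation; "force": force on the tool from outside, world axes, zero at the start; "ft_torque": the same for the moment, N m; "finger_gap": opening from 0.0 (shut) to 1.0 (fully open).
Only numpy, scipy, OpenCV 4.12 (cv2) and the standard library are available. Lean on these libraries where they do the work, as an engineer would, in place of code of your own. Each camera call takes 0.05 s, during which the arm holds its last target.

## Working session

There is one attempt and no reset: what is moved stays moved. The work goes in short steps, Python scripts to look and compute and a shell command to move; the robot and the scene stay as the last step left them, time stands still between calls to the robot, and variables do not carry over. Pictures are saved under pics/ and viewed, and the job is handed in when it is done.

```bash
mkdir -p pics; ls
python3 - <<'E'
from station import manip, optics, job
import cv2, numpy as np
print(manip.sense())
for n in ("scene","top"):
    p,d=optics.snapshot(n); cv2.imwrite(f"pics/{n}0.png",p[:,:,::-1]); np.savez(f"/tmp/{n}0.npz",p=p,d=d)
    m=optics.camera_model(n); print(n,m)
E
```

```text
pics
{'t': 0.0, 'q': array([-1.30252244e+00,  5.28444334e-01,  1.43388710e+00,  2.26979281e-05,
        1.18142804e+00, -1.78494556e-01]), 'qd': array([-0.0005448 ,  0.00028905,  0.00043428,  0.00050628,  0.00076513,
       -0.00104707]), 'tau': array([ 1.61074395e-04, -4.42348480e+01, -1.78024077e+01, -3.42890071e-04,
        8.39717919e-03, -6.80063749e-06]), 'tcp_pos': array([ 0.26986954, -0.56291246,  0.21795191]), 'tool_rot': array([ 9.75153709e-01,  2.21526679e-01, -3.81332599e-05, -1.08278769e-03]), 'force': array([ 0.59791483, -0.57850212,  0.24277342]), 'ft_torque': array([ 0.06340865, -0.01061784, -0.01816975]), 'finger_gap': 1.004003879784524}
scene {'mtx': array([[436.96228328,   0.        , 319.91367056],
       [  0.        , 436.96228328, 196.81322108],
       [  0.        ,   0.        ,   1.        ]]), 'camera_from_world': array([[-0.455057  , -0.89021158, -0.02112978,  0.5470443 ],
       [ 0.52874199, -0.28922228,  0.79798645, -0.21986236],
       [-0.71648799,  0.35195712,  0.60230487, -0.66492787],
       [ 0.        ,  0.        ,  0.        ,  1.        ]])}
top {'mtx': array([[424.52135408,   0.        , 320.87324306],
       [  0.        , 424.52135408, 202.13352167],
       [  0.        ,   0.        ,   1.        ]]), 'camera_from_world': array([[-0.00308883, -0.99968467,  0.02492018,  0.34682837],
       [ 0.99841867, -0.00168422,  0.05619001, -0.53356088],
       [-0.05613032,  0.02505433,  0.99810905, -0.88886903],
       [ 0.        ,  0.        ,  0.        ,  1.        ]])}
```

View pics/top0.png

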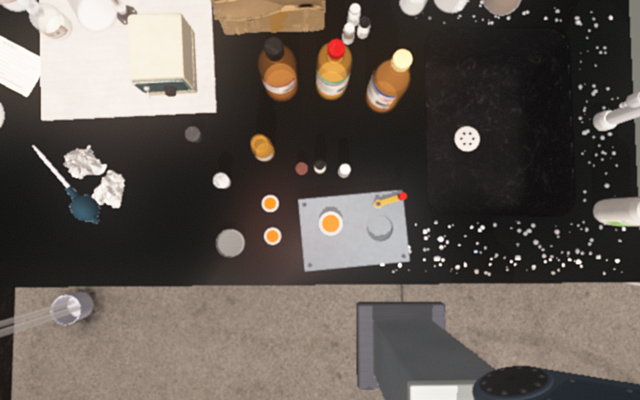

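View pics/scene0.png

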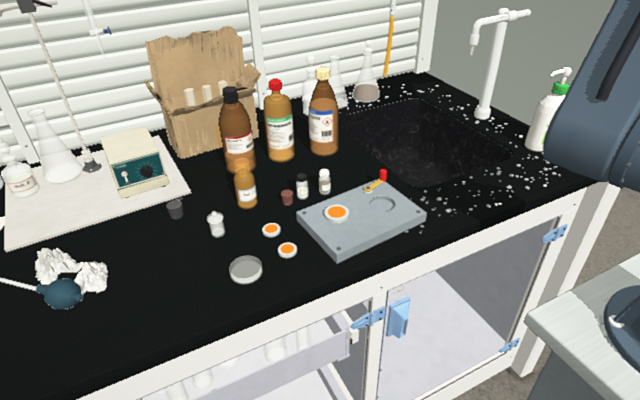

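```bash
cat > h.py <<'E'
import cv2, numpy as np
from station import optics
def ray(n,u,v,z,m=None):
    m=m or optics.camera_model(n); K=m["mtx"]; T=m["camera_from_world"]; R=T[:3,:3]; t=T[:3,3]
    d=np.array([(u-K[0,2])/K[0,0],-(v-K[1,2])/K[1,1],-1.]); c=-R.T@t; w=R.T@d
    return c+w*(z-c[2])/w[2]
def cents(p,lo,hi,amin=8):
    hsv=cv2.cvtColor(p,cv2.COLOR_RGB2HSV); k=cv2.inRange(hsv,np.array(lo),np.array(hi))
    n,l,s,c=cv2.connectedComponentsWithStats(k)
    return [(tuple(np.round(c[i],1)),tuple(int(x) for x in s[i])) for i in range(1,n) if s[i,4]>=amin]
E
python3 - <<'E'
from h import *
for n,box in (("top",(250,420,180,280)),("scene",(250,430,160,260))):
    p=np.load(f"/tmp/{n}0.npz")["p"]; x0,x1,y0,y1=box
    q=p[y0:y1,x0:x1]
    for nm,lo,hi,z in (("orange",(8,150,150),(20,255,255),.032),("red",(0,180,120),(5,255,255),.048),("brass",(18,120,80),(28,255,255),.030)):
        for c,s in cents(q,lo,hi):
            u,v=c[0]+x0,c[1]+y0; print(n,nm,u,v,s,ray(n,u,v,z).round(4))
    cv2.imwrite(f"pics/{n}crop.png",cv2.resize(q,None,fx=4,fy=4,interpolation=cv2.INTER_CUBIC)[:,:,::-1])
    # holder outline corners
    if n=="top":
        hsv=cv2.cvtColor(q,cv2.COLOR_RGB2HSV); k=cv2.inRange(hsv,np.array((85,5,90)),np.array((125,80,255)))
        k=cv2.morphologyEx(k,cv2.MORPH_CLOSE,np.ones((7,7)))
        cs,_=cv2.findContours(k,cv2.RETR_EXTERNAL,2); c=max(cs,key=cv2.contourArea)
        r=cv2.minAreaRect(c); b=cv2.boxPoints(r)+[x0,y0]; print(r,b)
        P=np.array([ray(n,*a,.022) for a in b]); print(P.round(4),P.mean(0)); print(np.linalg.norm(np.diff(P,axis=0),axis=1))
E
```

```text
top orange 396.9 197.0 (144, 15, 6, 5, 11) [0.5436 0.1879 0.032 ]
top orange 269.8 203.0 (15, 18, 11, 11, 98) [0.5316 0.4515 0.032 ]
top orange 330.3 223.0 (73, 35, 16, 17, 204) [0.49   0.3268 0.032 ]
top orange 272.1 235.8 (17, 51, 11, 11, 95) [0.4641 0.4465 0.032 ]
top red 402.7 195.7 (149, 12, 8, 8, 46) [0.5452 0.1793 0.048 ]
top brass 386.6 200.5 (125, 15, 24, 12, 115) [0.5365 0.2092 0.03  ]
((108.50809478759766, 50.132869720458984), (72.6497573852539, 95.97586059570312), 84.02568054199219) [[307.00001144 198.99999619]
 [402.45458984 189.01057053]
 [410.01617432 261.26574707]
 [314.56159973 271.25517273]]
[[0.5404 0.3748 0.022 ]
 [0.5611 0.1739 0.022 ]
 [0.4098 0.1601 0.022 ]
 [0.3903 0.3594 0.022 ]] [0.47541084 0.2670567  0.022     ]
[0.20202564 0.15192203 0.20018691]
scene orange 250.5 163.8 (0, 0, 2, 9, 11) [0.7434 0.4178 0.032 ]
scene orange 280.5 160.0 (27, 0, 8, 1, 8) [0.7244 0.349  0.032 ]
scene orange 250.4 180.2 (0, 13, 2, 15, 27) [0.6791 0.4412 0.032 ]
scene orange 252.5 202.9 (0, 39, 6, 8, 31) [0.5983 0.4657 0.032 ]
scene orange 336.0 211.5 (78, 47, 17, 10, 143) [0.4902 0.3267 0.032 ]
scene orange 270.7 228.2 (15, 65, 12, 8, 70) [0.5056 0.4623 0.032 ]
scene orange 286.8 248.5 (31, 85, 13, 8, 86) [0.4389 0.4574 0.032 ]
scene red 383.0 174.2 (130, 9, 7, 12, 76) [0.5374 0.1835 0.048 ]
scene brass 280.0 160.4 (23, 0, 15, 2, 24) [0.7264 0.3496 0.03  ]
scene brass 251.5 179.5 (0, 12, 5, 15, 53) [0.6834 0.4373 0.03  ]
scene brass 373.3 185.1 (114, 19, 19, 13, 75) [0.5338 0.2098 0.03  ]
scene brass 252.9 202.8 (0, 39, 7, 9, 43) [0.6008 0.4642 0.03  ]
```

View pics/topcrop.png

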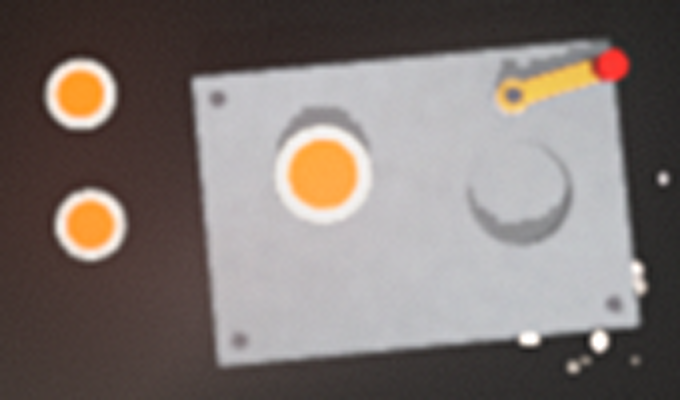

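View pics/scenecrop.png

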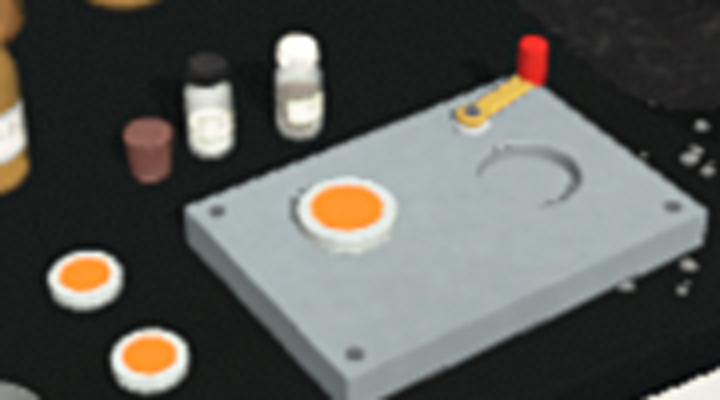

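The top crop shows the large disc at (330,223) on the bare half of the deck. Two smaller look-alikes at (270,203) and (272,236) stand on the bench. The deck disc is the one meant: it is about 24 px across (~50 mm), the others about 17 px (~36 mm). The recess is near (380,227), the pivot near (378,203) and the knob near (403,196).

Run:
```python
from h import *
f=lambda x,y,x0=250,y0=180:((x+.5)/4-.5+x0,(y+.5)/4-.5+y0)
C=np.array([ray("top",*f(*a),.022) for a in [(192,76),(608,39),(638,327),(220,366)]])[:,:2]
S=np.array([ray("scene",*f(*a,250,160),.022) for a in [(186,208),(527,78),(706,213),(345,377)]])[:,:2]
for P in (C,S):
    print(P.round(4).tolist(),np.linalg.norm(P-np.roll(P,1,0),axis=1).round(4))
    # model corners holder: TL(+x,+y) TR(+x,-y) BR(-x,-y) BL(-x,+y)
    M=np.array([[.075,.11],[.075,-.11],[-.075,-.11],[-.075,.11]])
    c=P.mean(0); A=M; B=P-c
    th=np.arctan2((A[:,0]*B[:,1]-A[:,1]*B[:,0]).sum(),(A*B).sum()); R=np.array([[np.cos(th),-np.sin(th)],[np.sin(th),np.cos(th)]])
    print("centre",c.round(4),"yaw",th, "recess",(c+R@[0,-.055]).round(4),"pivot",(c+R@[.05,-.055]).round(4))
print("recess direct",ray("top",*f(520.5,192),.022), "pivot",ray("top",*f(513,95),.0305), "knob",ray("top",*f(612,64),.0525))
print("disc",ray("top",*f(323,174),.032))
print("scene pivot",ray("scene",*f(471,112,250,160),.0305),"knob",ray("scene",*f(534,42,250,160),.0525))
```

```text
[[0.5412, 0.3944], [0.5604, 0.1757], [0.4096, 0.162], [0.3907, 0.3799]] [0.1512 0.2196 0.1514 0.2188]
centre [0.4755 0.278 ] yaw 0.0890321687880474 recess [0.4804 0.2232] pivot [0.5302 0.2277]
[[0.5399, 0.393], [0.5539, 0.1749], [0.4096, 0.1621], [0.3931, 0.3802]] [0.1473 0.2186 0.1449 0.2187]
centre [0.4741 0.2776] yaw 0.07526554620275062 recess [0.4783 0.2227] pivot [0.5281 0.2265]
recess direct [0.48012014 0.22276871 0.022     ] pivot [0.53048835 0.2275253  0.0305    ] knob [0.54500054 0.18040753 0.0525    ]
disc [0.48975969 0.32660383 0.032     ]
scene pivot [0.53139013 0.22653747 0.0305    ] knob [0.54519055 0.17838704 0.0525    ]
```

```bash
python3 -m inch '[2.8,5.4,0,0, 2.8,5.4,0,0, 2.8,5.4,0,0.1, 2.8,5.4,0,0.1, 2.8,5.4,0,0.1, 2.8,5.4,0,0.1, 0.56,6.1,0,0.1, 0.56,6.1,0,0.1, 0.56,6.1,0,0.1, 0.56,6.1,0,0.1, 0.56,6.1,0,0.1, 0.56,6.1,0,0.1, 0.56,6.1,0,0.03, 0.56,6.1,0,0, 0.56,6.1,0,0, 0.56,6.1,0,0, 0,0.5,-4,0, 0,0,-4,0, 0,0,0,0]' 41
```

```text
t: 2.48
tcp_pos: [0.491, 0.3741, 0.1353]
tool_rot: [0.739, 0.673, -0.004, -0.001]
force: [0.6, 0.4, -0.6]
finger_gap: 0.41
```

Run:
```python
from h import *
from station import manip
m=optics.camera_model("wrist"); s=manip.sense(); print(m,s["tcp_pos"],s["tool_rot"])
p,d=optics.snapshot("wrist"); cv2.imwrite("pics/w1.png",p[:,:,::-1]); np.savez("/tmp/w1.npz",p=p,d=d)
```

```text
{'mtx': array([[279.52008897,   0.        , 321.60298318],
       [  0.        , 279.52008897, 197.03194918],
       [  0.        ,   0.        ,   1.        ]]), 'tool_from_camera': array([[-9.65540693e-04,  9.59804127e-01,  2.80669033e-01,
         7.08493772e-02],
       [ 9.99999437e-01,  1.05032940e-03, -1.51674543e-04,
        -1.78561904e-03],
       [-4.40372791e-04,  2.80668729e-01, -9.59804600e-01,
        -1.55814892e-01],
       [ 0.00000000e+00,  0.00000000e+00,  0.00000000e+00,
         1.00000000e+00]])} [0.4910326  0.37414052 0.13526091] [ 0.73938088  0.67327148 -0.00446836 -0.00120579]
```

View pics/w1.png

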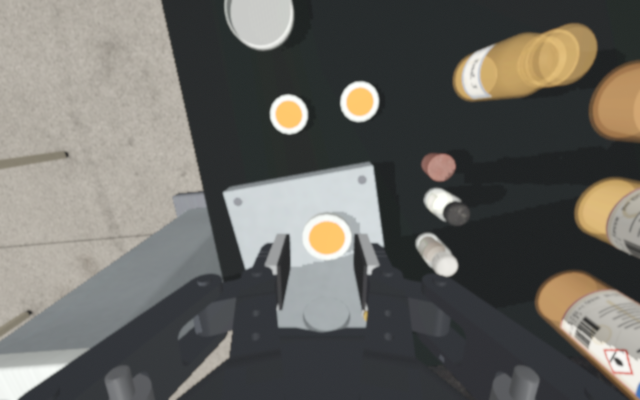

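```bash
cat >> h.py <<'E'
from scipy.spatial.transform import Rotation as Ro
def wray(s,u,v,z):
    m=optics.camera_model("wrist"); K=m["mtx"]; W=np.eye(4); W[:3,:3]=Ro.from_quat(s["tool_rot"]).as_matrix(); W[:3,3]=s["tcp_pos"]
    T=W@m["tool_from_camera"]; d=T[:3,:3]@np.array([(u-K[0,2])/K[0,0],-(v-K[1,2])/K[1,1],-1.]); c=T[:3,3]
    return c+d*(z-c[2])/d[2]
E
python3 - <<'E'
from h import *
from station import manip
s=manip.sense(); p=np.load("/tmp/w1.npz")["p"]
for c,st in cents(p,(8,100,150),(22,255,255),100):
    if st[4]<3000: print(c,st,wray(s,*c,.032).round(4))
print(wray(s,322.5,314,.022))
E
```

```text
(np.float64(459.8), np.float64(80.3)) (454, 58, 18, 42, 221) [0.6196 0.463  0.032 ]
(np.float64(619.5), np.float64(103.4)) (594, 65, 46, 72, 2673) [0.7609 0.4305 0.032 ]
(np.float64(359.4), np.float64(101.3)) (347, 88, 26, 27, 542) [0.5321 0.454  0.032 ]
(np.float64(288.3), np.float64(114.1)) (276, 102, 26, 26, 518) [0.468  0.4492 0.032 ]
(np.float64(601.0), np.float64(204.4)) (577, 180, 63, 59, 1797) [0.7621 0.3361 0.032 ]
(np.float64(326.5), np.float64(237.4)) (310, 222, 34, 32, 861) [0.4913 0.3262 0.032 ]
(np.float64(563.6), np.float64(294.4)) (538, 273, 67, 58, 1740) [0.7409 0.2352 0.032 ]
(np.float64(606.3), np.float64(370.9)) (566, 334, 72, 66, 107) [0.8069 0.123  0.032 ]
[0.47777898 0.22614164 0.022     ]
```

```bash
python3 -m inch '[0.4,0.2,-4,0, 0,0,-3,0, 0,0,-1.5,0, 0,0,0,0]'; python3 -m inch '[0,0,-0.2,0, 0,0,-0.2,0]'
```

```text
t: 3.02
tcp_pos: [0.4985, 0.3773, 0.0544]
tool_rot: [0.74, 0.673, 0.0, 0.0]
force: [0.6, 0.8, 0.2]
finger_gap: 0.411
t: 3.28
tcp_pos: [0.499, 0.3778, 0.0513]
tool_rot: [0.74, 0.673, 0.001, 0.0]
force: [-0.2, 0.1, 0.4]
finger_gap: 0.408
```

Run:
```python
from h import *
from station import manip
p,d=optics.snapshot("scene"); q=p[150:260,270:430]; cv2.imwrite("pics/s2.png",cv2.resize(q,None,fx=4,fy=4,interpolation=cv2.INTER_CUBIC)[:,:,::-1])
```

```text
(no output)
```

View pics/s2.png

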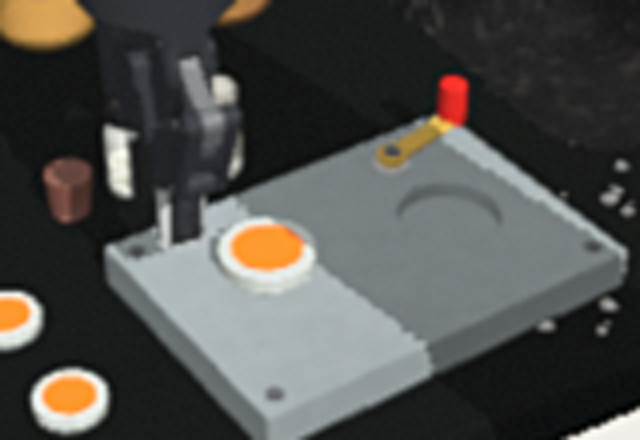

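```bash
python3 -m inch '[-0.35,0,-0.2,0, 0,0,-0.2,0, 0,0,0,0]'; python3 -m inch '[0,0,-0.2,0, 0,0,0,0]';python3 -m inch '[0,0,-0.2,0, 0,0,0,0]'
```

```text
t: 3.7
tcp_pos: [0.4943, 0.3773, 0.0457]
tool_rot: [0.74, 0.673, -0.0, -0.0]
force: [-0.0, 0.2, 0.2]
finger_gap: 0.409
t: 3.95
tcp_pos: [0.4945, 0.3773, 0.0437]
tool_rot: [0.74, 0.673, -0.0, -0.0]
force: [0.1, -0.5, -0.2]
finger_gap: 0.412
t: 4.2
tcp_pos: [0.4945, 0.3773, 0.0417]
tool_rot: [0.74, 0.673, -0.0, -0.0]
force: [1.3, -0.6, -0.4]
finger_gap: 0.408
```

```bash
for i in 1 2; do python3 -m inch '[0,0,-0.1,0, 0,0,0,0]' | grep -E "tcp|force"; done
```

```text
tcp_pos: [0.4945, 0.3774, 0.0408]
force: [-0.4, 0.2, 0.3]
tcp_pos: [0.4945, 0.3773, 0.0398]
force: [-0.4, 0.3, 0.2]
```

```bash
for i in 1 2; do python3 -m inch '[0,0,-0.1,0, 0,0,0,0]' | grep -E "tcp|force"; done
python3 - <<'E'
from h import *
p,d=optics.snapshot("scene"); q=p[170:250,270:370]; cv2.imwrite("pics/s3.png",cv2.resize(q,None,fx=6,fy=6,interpolation=cv2.INTER_CUBIC)[:,:,::-1])
E
```

```text
tcp_pos: [0.4945, 0.3774, 0.0388]
force: [-0.2, -0.6, -0.6]
tcp_pos: [0.4945, 0.3773, 0.0378]
force: [0.3, 0.0, -0.2]
```

View pics/s3.png

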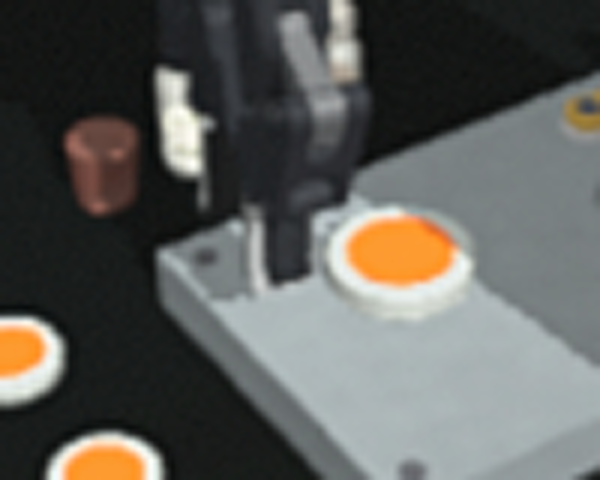

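Run:
```python
from h import *
for u,v in ((265,295),(308,275)):
  for z in (.022,.026,.03): print(u,v,z,ray("scene",270+(u+.5)/6-.5,170+(v+.5)/6-.5,z).round(4))
```

```text
265 295 0.022 [0.5021 0.3713 0.022 ]
265 295 0.026 [0.4978 0.3733 0.026 ]
265 295 0.03 [0.4934 0.3753 0.03  ]
308 275 0.022 [0.5046 0.3538 0.022 ]
308 275 0.026 [0.5002 0.3559 0.026 ]
308 275 0.03 [0.4959 0.3581 0.03  ]
```

Run:
```python
from h import *
p,d=optics.snapshot("scene"); m=optics.camera_model("scene"); K=m["mtx"]; T=np.linalg.inv(m["camera_from_world"])
for u in (313,315,318,320):
  for v in range(200,222,2):
    z=d[v,u]; X=T@[ (u-K[0,2])/K[0,0]*z, -(v-K[1,2])/K[1,1]*z, -z,1]; print(u,v,X[:3].round(3),p[v,u])
q=p[120:240,260:380]; cv2.imwrite("pics/s4.png",cv2.resize(q,None,fx=5,fy=5,interpolation=cv2.INTER_NEAREST)[:,:,::-1])
```

```text
313 200 [0.454 0.394 0.11 ] [33 35 38]
313 202 [0.457 0.393 0.104] [31 33 37]
313 204 [0.451 0.395 0.104] [66 67 68]
313 206 [0.471 0.386 0.082] [95 97 97]
313 208 [0.471 0.386 0.077] [152 154 154]
313 210 [0.47  0.387 0.073] [153 155 155]
313 212 [0.471 0.387 0.068] [153 157 155]
313 214 [0.471 0.387 0.063] [160 164 163]
313 216 [0.47  0.388 0.059] [199 203 201]
313 218 [0.471 0.387 0.053] [193 197 195]
313 220 [0.499 0.375 0.023] [174 186 187]
315 200 [0.446 0.394 0.116] [33 34 37]
315 202 [0.446 0.394 0.111] [32 34 38]
315 204 [0.447 0.393 0.106] [38 40 44]
315 206 [0.445 0.394 0.103] [33 35 39]
315 208 [0.463 0.386 0.083] [39 42 45]
315 210 [0.464 0.386 0.077] [43 44 47]
315 212 [0.465 0.386 0.072] [45 48 51]
315 214 [0.464 0.386 0.068] [41 44 47]
315 216 [0.463 0.387 0.064] [49 50 52]
315 218 [0.503 0.368 0.022] [163 168 168]
315 220 [0.495 0.372 0.024] [174 184 185]
318 200 [0.441 0.39  0.118] [44 45 50]
318 202 [0.448 0.387 0.107] [58 59 64]
318 204 [0.446 0.388 0.104] [55 57 61]
318 206 [0.466 0.378 0.082] [40 43 45]
318 208 [0.464 0.379 0.079] [54 58 61]
318 210 [0.466 0.379 0.073] [48 50 53]
318 212 [0.463 0.38  0.071] [51 54 57]
318 214 [0.465 0.379 0.064] [51 55 58]
318 216 [0.466 0.379 0.058] [65 68 69]
318 218 [0.498 0.363 0.023] [186 194 196]
318 220 [0.495 0.366 0.022] [174 184 187]
320 200 [0.449 0.382 0.109] [54 57 61]
320 202 [0.447 0.383 0.107] [77 80 85]
320 204 [0.447 0.383 0.102] [56 58 62]
320 206 [0.462 0.376 0.084] [49 51 54]
320 208 [0.463 0.376 0.079] [48 50 52]
320 210 [0.464 0.375 0.073] [47 50 53]
320 212 [0.463 0.376 0.07 ] [50 53 55]
320 214 [0.461 0.377 0.066] [40 41 45]
320 216 [0.47  0.373 0.053] [119 121 121]
320 218 [0.498 0.359 0.023] [177 188 189]
320 220 [0.491 0.363 0.024] [172 183 186]
```

View pics/s4.png

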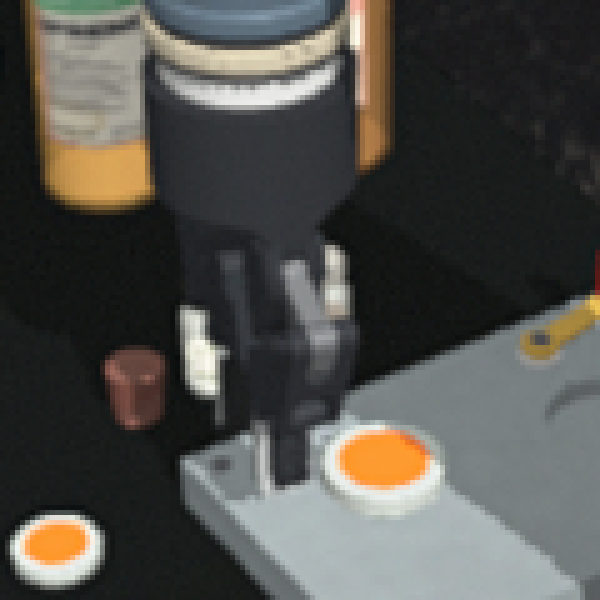

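```bash
for i in 1 2 3 4 5; do python3 -m inch '[0,0,-0.2,0]' | grep -E "tcp|force"; done
```

```text
tcp_pos: [0.4947, 0.3775, 0.036]
force: [1.2, -0.7, -0.1]
tcp_pos: [0.4946, 0.3774, 0.0338]
force: [-0.2, -0.3, -0.8]
tcp_pos: [0.4945, 0.3774, 0.0317]
force: [0.8, -0.5, 0.2]
tcp_pos: [0.4946, 0.3773, 0.0297]
force: [-0.5, 0.3, -0.1]
tcp_pos: [0.4946, 0.3774, 0.0277]
force: [0.6, -0.3, 0.3]
```

```bash
for i in 1 2 ; do python3 -m inch '[0,0,-0.2,0]' | grep -E "tcp|force"; done;  python3 - <<'E'
from h import *
p,d=optics.snapshot("scene"); m=optics.camera_model("scene"); K=m["mtx"]; T=np.linalg.inv(m["camera_from_world"])
for u in (313,315,318,320):
  for v in range(210,236,2):
    z=d[v,u]; X=T@[ (u-K[0,2])/K[0,0]*z, -(v-K[1,2])/K[1,1]*z, -z,1]; print(u,v,X[:3].round(3),p[v,u])
q=p[120:240,260:380]; cv2.imwrite("pics/s5.png",cv2.resize(q,None,fx=5,fy=5,interpolation=cv2.INTER_NEAREST)[:,:,::-1])
E
```

```text
tcp_pos: [0.4946, 0.3774, 0.0258]
force: [0.4, -0.2, 0.8]
tcp_pos: [0.4946, 0.3774, 0.0238]
force: [-0.5, -0.1, 0.5]
313 210 [0.453 0.395 0.088] [71 73 73]
313 212 [0.469 0.388 0.069] [101 102 102]
313 214 [0.471 0.387 0.063] [148 151 151]
313 216 [0.471 0.387 0.058] [178 182 181]
313 218 [0.472 0.387 0.052] [184 187 186]
313 220 [0.471 0.388 0.048] [184 188 187]
313 222 [0.473 0.387 0.042] [199 202 201]
313 224 [0.487 0.38  0.023] [183 189 189]
313 226 [0.482 0.383 0.022] [176 187 188]
313 228 [0.477 0.386 0.023] [178 190 191]
313 230 [0.472 0.388 0.022] [142 150 150]
313 232 [0.471 0.388 0.018] [103 110 110]
313 234 [0.47  0.389 0.013] [106 112 113]
315 210 [0.447 0.394 0.092] [45 47 51]
315 212 [0.446 0.395 0.089] [34 35 38]
315 214 [0.465 0.386 0.067] [42 44 47]
315 216 [0.464 0.386 0.063] [45 48 50]
315 218 [0.465 0.386 0.057] [46 48 50]
315 220 [0.464 0.387 0.053] [45 48 51]
315 222 [0.464 0.387 0.048] [56 57 60]
315 224 [0.485 0.377 0.023] [164 172 173]
315 226 [0.481 0.379 0.022] [176 187 188]
315 228 [0.476 0.381 0.022] [177 187 188]
315 230 [0.469 0.385 0.023] [176 187 189]
[... 437 characters left out ...]
188]
318 228 [0.473 0.376 0.022] [175 185 187]
318 230 [0.468 0.379 0.021] [174 185 187]
318 232 [0.462 0.382 0.022] [175 187 189]
318 234 [0.456 0.385 0.023] [166 176 177]
320 210 [0.445 0.385 0.09 ] [57 61 64]
320 212 [0.464 0.375 0.068] [45 48 51]
320 214 [0.463 0.376 0.064] [50 51 55]
320 216 [0.463 0.376 0.059] [48 50 52]
320 218 [0.464 0.376 0.054] [44 46 49]
320 220 [0.464 0.376 0.049] [40 41 45]
320 222 [0.47  0.373 0.038] [155 160 161]
320 224 [0.481 0.368 0.022] [178 189 190]
320 226 [0.476 0.37  0.022] [173 184 184]
320 228 [0.47  0.373 0.023] [174 184 186]
320 230 [0.465 0.376 0.022] [175 185 187]
320 232 [0.458 0.38  0.024] [174 183 185]
320 234 [0.453 0.382 0.024] [175 184 186]
```

View pics/s5.png

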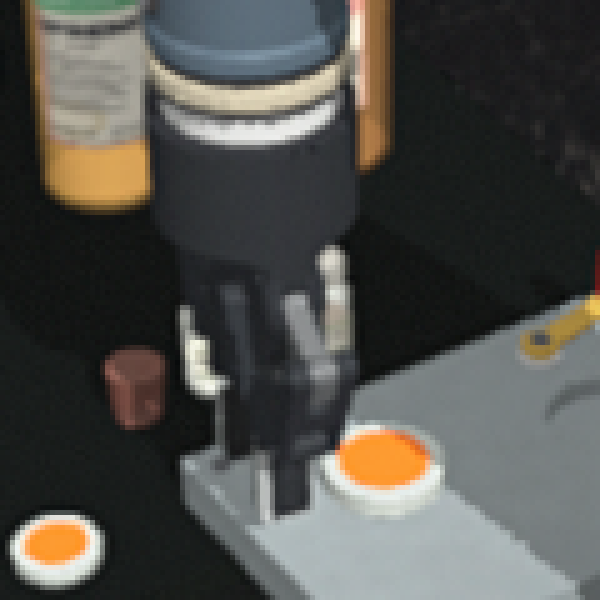

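```bash
for i in 1 2 3 4 5; do python3 -m inch '[0,0,-0.2,0]' | grep -E "tcp|force"; done;  python3 - <<'E'
from h import *
p,d=optics.snapshot("scene"); m=optics.camera_model("scene"); K=m["mtx"]; T=np.linalg.inv(m["camera_from_world"])
for u in (313,318,):
  for v in range(216,236,1):
    z=d[v,u]; X=T@[ (u-K[0,2])/K[0,0]*z, -(v-K[1,2])/K[1,1]*z, -z,1]; print(u,v,X[:3].round(3),p[v,u])
E
```

```text
tcp_pos: [0.4947, 0.3774, 0.0219]
force: [-0.1, 0.3, -0.6]
tcp_pos: [0.4946, 0.3774, 0.0199]
force: [-0.2, -0.2, -0.5]
tcp_pos: [0.4946, 0.3774, 0.0178]
force: [-0.3, -0.0, 0.5]
tcp_pos: [0.4945, 0.3774, 0.0158]
force: [-0.2, -0.4, -0.6]
tcp_pos: [0.4946, 0.3774, 0.0138]
force: [-0.6, 0.5, -0.5]
313 216 [0.473 0.386 0.056] [107 109 109]
313 217 [0.471 0.387 0.056] [115 116 117]
313 218 [0.472 0.387 0.052] [167 170 169]
313 219 [0.471 0.387 0.05 ] [185 189 188]
313 220 [0.47  0.388 0.049] [186 189 188]
313 221 [0.471 0.388 0.046] [201 205 204]
313 222 [0.471 0.388 0.043] [209 213 211]
313 223 [0.47  0.388 0.041] [208 212 211]
313 224 [0.472 0.387 0.037] [209 213 211]
313 225 [0.471 0.388 0.036] [208 211 210]
313 226 [0.472 0.387 0.032] [206 210 208]
313 227 [0.472 0.388 0.03 ] [196 200 198]
313 228 [0.476 0.386 0.023] [172 179 178]
313 229 [0.473 0.388 0.024] [164 174 175]
313 230 [0.471 0.388 0.023] [142 150 151]
313 231 [0.472 0.388 0.02 ] [113 120 121]
313 232 [0.472 0.388 0.017] [104 110 112]
313 233 [0.473 0.388 0.013] [104 110 110]
313 234 [0.472 0.388 0.011] [106 111 112]
313 235 [0.474 0.387 0.007] [107 114 114]
318 216 [0.447 0.388 0.076] [45 47 50]
318 217 [0.467 0.379 0.055] [51 53 57]
318 218 [0.464 0.38  0.056] [53 56 60]
318 219 [0.463 0.381 0.054] [53 56 60]
318 220 [0.465 0.38  0.05 ] [53 55 58]
318 221 [0.462 0.381 0.05 ] [54 56 60]
318 222 [0.463 0.381 0.046] [51 54 57]
318 223 [0.464 0.38  0.043] [52 55 58]
318 224 [0.464 0.38  0.04 ] [52 55 60]
318 225 [0.465 0.38  0.037] [44 46 51]
318 226 [0.469 0.378 0.03 ] [94 96 98]
318 227 [0.474 0.376 0.023] [169 177 177]
318 228 [0.472 0.377 0.022] [181 191 193]
318 229 [0.47  0.378 0.022] [175 187 189]
318 230 [0.467 0.379 0.022] [175 185 188]
318 231 [0.465 0.381 0.022] [175 185 188]
318 232 [0.462 0.382 0.022] [176 186 189]
318 233 [0.46  0.383 0.022] [177 187 189]
318 234 [0.456 0.385 0.023] [165 175 177]
318 235 [0.453 0.387 0.024] [139 147 148]
```

```bash
python3 -m inch '[0,0,-0.2,0, 0,0,-0.2,0, 0,0,0,0]'; python3 -m inch '[-0.07,-0.77,0,0, -0.07,-0.77,0,0, -0.07,-0.77,0,0, -0.07,-0.77,0,0, -0.07,-0.77,0,0, -0.07,-0.77,0,0, -0.07,-0.77,0,0, -0.07,-0.77,0,0, 0,0,0,0]'
python3 - <<'E'
from h import *
p,d=optics.snapshot("scene"); q=p[150:260,270:430]; cv2.imwrite("pics/s6.png",cv2.resize(q,None,fx=4,fy=4,interpolation=cv2.INTER_CUBIC)[:,:,::-1])
p,d=optics.snapshot("wrist"); cv2.imwrite("pics/w6.png",p[:,:,::-1])
E
```

```text
t: 7.28
tcp_pos: [0.4944, 0.3773, 0.0097]
tool_rot: [0.74, 0.673, -0.0, -0.0]
force: [0.0, -0.4, -0.2]
finger_gap: 0.409
t: 8.4
tcp_pos: [0.4888, 0.3151, 0.0099]
tool_rot: [0.74, 0.673, -0.0, -0.0]
force: [-0.3, -0.5, -0.5]
finger_gap: 0.408
```

View pics/s6.png

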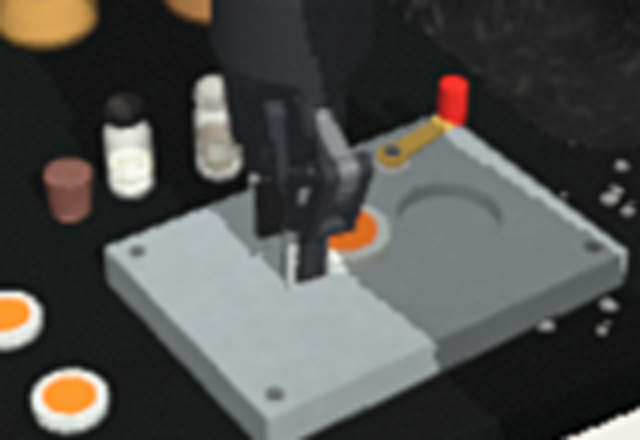

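View pics/w6.png

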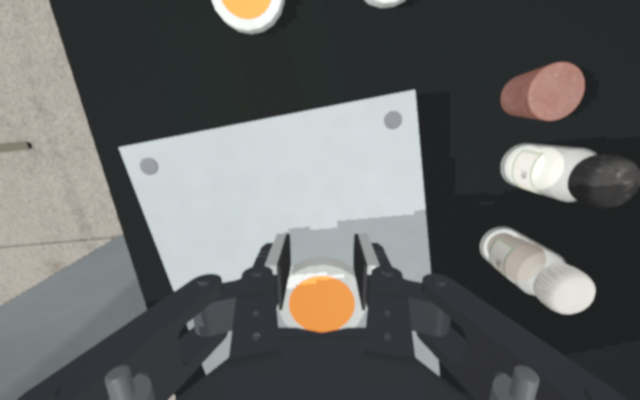

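```bash
cat > disc.py <<'E'
from h import *
from station import manip
s=manip.sense(); p,d=optics.snapshot("wrist")
hsv=cv2.cvtColor(p,cv2.COLOR_RGB2HSV); k=cv2.inRange(hsv,np.array((4,100,100)),np.array((22,255,255)))
k[:,:240]=0;k[:,400:]=0;k[:200]=0
cs,_=cv2.findContours(k,0,2); c=max(cs,key=cv2.contourArea); (u,v),r=cv2.minEnclosingCircle(c)
print(s["tcp_pos"],(u,v,r),cv2.boundingRect(c),wray(s,u,v,.032).round(4),wray(s,u,v,.022).round(4))
E
python3 disc.py
```

```text
[0.48903204 0.31570511 0.00991793] (321.2109375, 304.0, 32.35043716430664) (289, 277, 65, 57) [0.4841 0.2852 0.032 ] [0.4834 0.2776 0.022 ]
```

```bash
python3 -m inch '[-0.06,-0.7,0,0, -0.06,-0.7,0,0, -0.06,-0.7,0,0, -0.06,-0.7,0,0, -0.06,-0.7,0,0, -0.06,-0.7,0,0, 0,0,0,0]'; python3 disc.py; python3 -m inch '[-0.06,-0.6,0,0, -0.06,-0.6,0,0,-0.06,-0.6,0,0,0,-0.2,0,0,0,0,0,0]'; python3 disc.py;  python3 - <<'E'
from h import *
p,d=optics.snapshot("scene"); q=p[150:260,270:430]; cv2.imwrite("pics/s7.png",cv2.resize(q,None,fx=4,fy=4,interpolation=cv2.INTER_CUBIC)[:,:,::-1])
p,d=optics.snapshot("wrist"); cv2.imwrite("pics/w7.png",p[:,:,::-1])
E
```

```text
t: 9.43
tcp_pos: [0.4852, 0.2731, 0.0099]
tool_rot: [0.74, 0.673, -0.0, -0.0]
force: [0.4, 0.1, 0.8]
finger_gap: 0.409
[0.48520349 0.27311506 0.00987431] (321.5615234375, 303.0, 32.577003479003906) (289, 275, 66, 58) [0.4805 0.2433 0.032 ] [0.4798 0.2358 0.022 ]
t: 10.1
tcp_pos: [0.4836, 0.2535, 0.0099]
tool_rot: [0.74, 0.673, -0.0, -0.0]
force: [0.3, 0.5, -0.2]
finger_gap: 0.408
[0.48355892 0.25351025 0.00988062] (321.92742919921875, 298.0, 31.329072952270508) (291, 275, 63, 45) [0.4794 0.2269 0.032 ] [0.4787 0.2196 0.022 ]
```

View pics/s7.png

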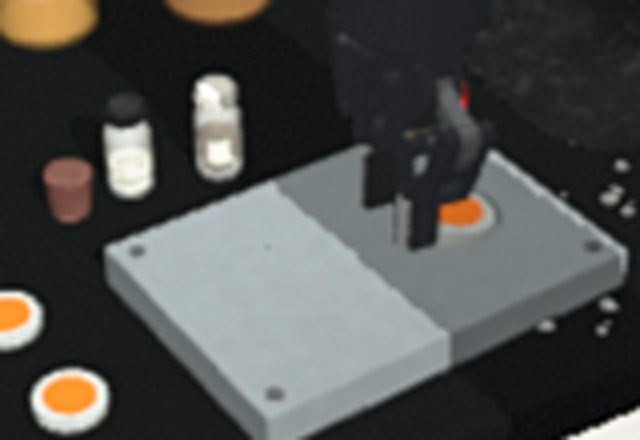

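View pics/w7.png

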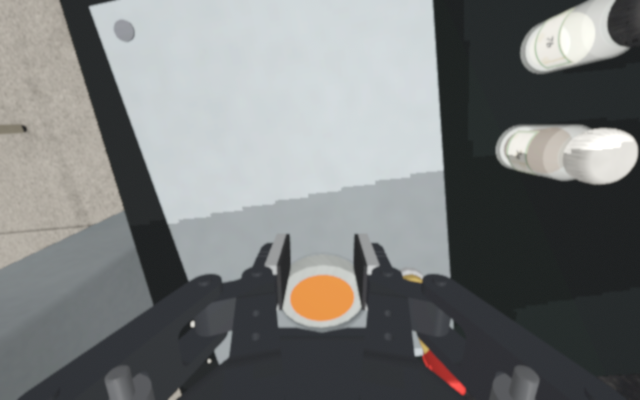

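Disc nested between the fingertips; its orange face is foreshortened (45 px by 63 px), so its front edge has dipped into the recess. I'll nudge it on.

```bash
for i in 1 2; do python3 -m inch '[0,-0.15,0,0,0,0,0,0]' | grep -E "tcp|force"; python3 disc.py; done
python3 - <<'E'
from h import *
p,d=optics.snapshot("scene"); q=p[170:250,340:430]; cv2.imwrite("pics/s8.png",cv2.resize(q,None,fx=6,fy=6,interpolation=cv2.INTER_CUBIC)[:,:,::-1])
E
```

```text
tcp_pos: [0.4835, 0.2523, 0.0099]
force: [-0.2, -0.2, 0.6]
[0.48353209 0.25227454 0.00990136] (321.3770446777344, 290.0, 30.63937759399414) (291, 264, 62, 53) [0.4796 0.2308 0.032 ] [0.4789 0.2239 0.022 ]
tcp_pos: [0.4836, 0.2507, 0.0099]
force: [-0.2, 0.3, 0.2]
[0.48356745 0.25066819 0.00991186] (321.0, 287.5, 30.500099182128906) (291, 261, 61, 54) [0.4795 0.2308 0.032 ] [0.4789 0.224  0.022 ]
```

View pics/s8.png

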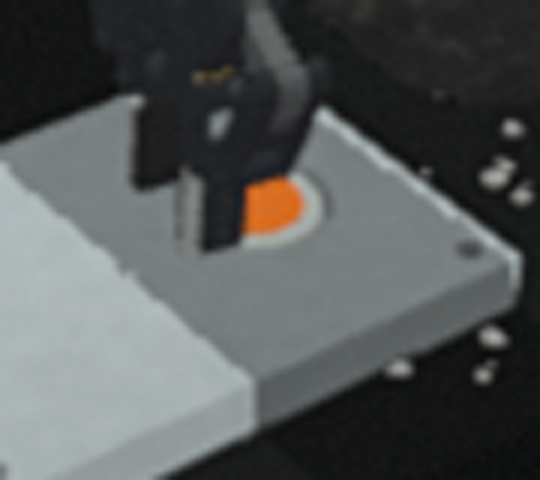

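```bash
python3 -m inch '[0,0.1,1,0, 0,0,4,0, 0,0,4,0, 2,-2.4,0,0.13, 2,-2.4,0,0.13, 2.15,-2.3,0,0.13,0,0,0,0,0,0,0,0]'
python3 - <<'E'
from h import *
p,d=optics.snapshot("scene"); q=p[150:260,270:430]; cv2.imwrite("pics/s9.png",cv2.resize(q,None,fx=4,fy=4,interpolation=cv2.INTER_CUBIC)[:,:,::-1])
p,d=optics.snapshot("wrist"); cv2.imwrite("pics/w9.png",p[:,:,::-1])
from station import manip
s=manip.sense(); print(s["tcp_pos"])
for c,st in cents(p,(0,170,80),(5,255,255),30)+cents(p,(6,100,100),(22,255,255),100): print(c,st,wray(s,*c,.048).round(4),wray(s,*c,.022).round(4))
m=optics.camera_model("scene"); K=m["mtx"]; T=np.linalg.inv(m["camera_from_world"])
hsv=cv2.cvtColor(p,cv2.COLOR_RGB2HSV)
E
```

```text
t: 11.9
tcp_pos: [0.5442, 0.1811, 0.1001]
tool_rot: [0.596, 0.803, -0.0, -0.0]
force: [-0.3, 0.3, 0.1]
finger_gap: 0.411
[0.54390941 0.18150935 0.09996503]
(np.float64(322.8), np.float64(211.3)) (314, 199, 19, 24, 341) [0.5433 0.1804 0.048 ] [0.546  0.1717 0.022 ]
(np.float64(623.7), np.float64(128.0)) (602, 87, 38, 76, 2158) [0.7325 0.3045 0.048 ] [0.7589 0.3113 0.022 ]
(np.float64(262.6), np.float64(129.9)) (241, 108, 44, 45, 1583) [0.4834 0.2273 0.048 ] [0.4786 0.2245 0.022 ]
(np.float64(322.9), np.float64(171.0)) (314, 137, 19, 65, 603) [0.534  0.2111 0.048 ] [0.5355 0.2063 0.022 ]
(np.float64(572.1), np.float64(260.2)) (514, 195, 126, 142, 5740) [0.7534 0.1996 0.048 ] [0.7824 0.1933 0.022 ]
```

View pics/s9.png

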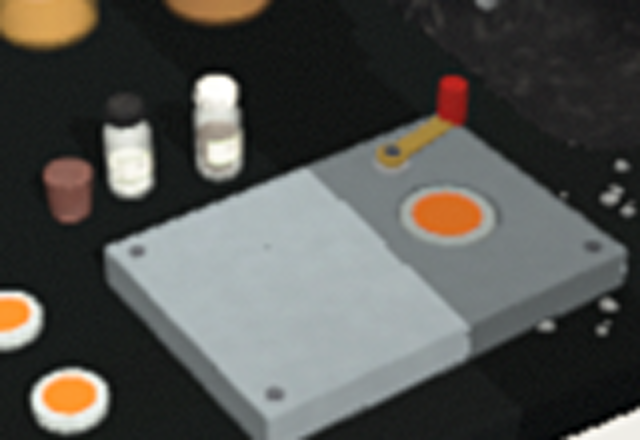

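View pics/w9.png

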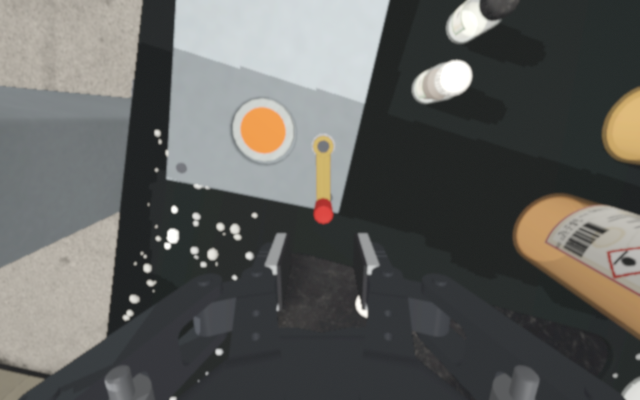

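The disc lies flush in the recess at wrist (263,130), about (0.479, 0.2245). The knob, at wrist (323,211), is centred between the fingers. Now lowering the open fingers around the knob without gripping.

```bash
python3 -m inch '[0,0,-3,0, 0,0,-2,0, 0,0,-1.5,0, 0,0,-1.3,0, 0,0,0,0]'
python3 - <<'E'
from h import *
p,d=optics.snapshot("scene"); q=p[140:240,320:450]; cv2.imwrite("pics/s10.png",cv2.resize(q,None,fx=5,fy=5,interpolation=cv2.INTER_CUBIC)[:,:,::-1])
p,d=optics.snapshot("wrist"); cv2.imwrite("pics/w10.png",p[:,:,::-1])
E
```

```text
t: 12.62
tcp_pos: [0.5443, 0.1809, 0.0211]
tool_rot: [0.595, 0.804, -0.001, -0.001]
force: [-0.8, -1.0, -0.6]
finger_gap: 0.413
```

View pics/s10.png

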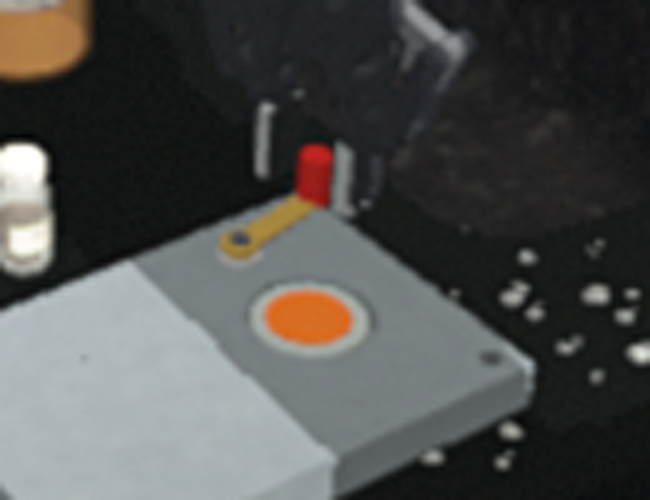

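View pics/w10.png

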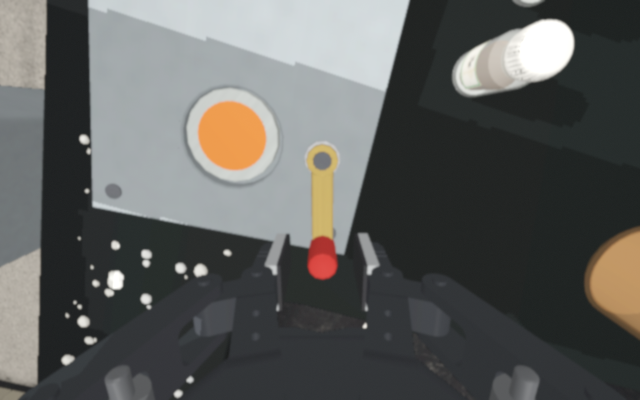

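Run:
```python
import numpy as np
ph=np.linspace(-1.274,-3.234,17); P=np.array([53.05,22.7])+5.0*np.c_[np.cos(ph),np.sin(ph)]
P[0]=[54.43,18.09]
Q=P.round(1); Q[0]=P[0].round(1)
print(np.diff(Q,axis=0).round(1).tolist(), Q[-1], np.diff(ph)[0])
```

```text
[[-0.5, -0.3], [-0.6, -0.1], [-0.6, 0.0], [-0.6, 0.1], [-0.6, 0.1], [-0.6, 0.3], [-0.5, 0.3], [-0.5, 0.3], [-0.5, 0.4], [-0.4, 0.5], [-0.3, 0.5], [-0.3, 0.6], [-0.2, 0.5], [-0.1, 0.6], [0.0, 0.6], [0.0, 0.7]] [48.1 23.2] -0.12250000000000005
```

First half of the arc, then check.

```bash
python3 -m inch '[-0.5,-0.3,0,-0.12, -0.6,-0.1,0,-0.12, -0.6,0,0,-0.12, -0.6,0.1,0,-0.12, -0.6,0.1,0,-0.12, -0.6,0.3,0,-0.12, -0.5,0.3,0,-0.12, -0.5,0.3,0,-0.12, 0,0,0,0]'
python3 - <<'E'
from h import *
p,d=optics.snapshot("wrist"); cv2.imwrite("pics/w11.png",p[:,:,::-1])
E
```

```text
t: 13.85
tcp_pos: [0.5005, 0.188, 0.0227]
tool_rot: [0.899, 0.439, 0.001, 0.0]
force: [0.6, 0.6, -0.2]
finger_gap: 0.41
```

View pics/w11.png

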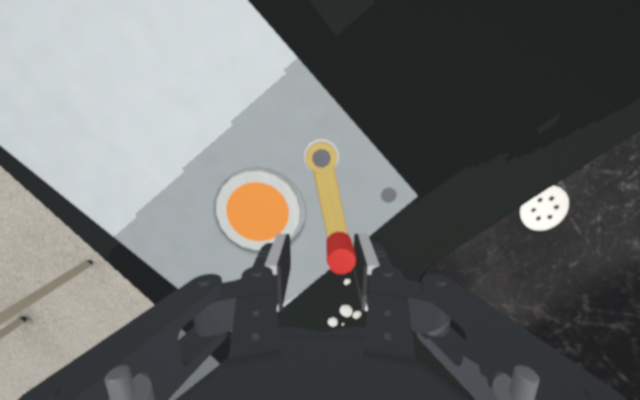

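The keeper follows. The knob at (342,258) rides on the trailing finger and the disc at (258,212) is still seated.

```bash
python3 -m inch '[-0.5,0.4,0,-0.12, -0.4,0.5,0,-0.12, -0.3,0.5,0,-0.12, -0.3,0.6,0,-0.12, -0.2,0.5,0,-0.12, -0.1,0.6,0,-0.12, 0,0.6,0,-0.12, 0,0.4,0,-0.12, 0,0,0,0]'
python3 - <<'E'
from h import *
p,d=optics.snapshot("wrist"); cv2.imwrite("pics/w12.png",p[:,:,::-1])
E
```

```text
t: 15.02
tcp_pos: [0.4825, 0.2289, 0.0221]
tool_rot: [1.0, -0.025, 0.0, -0.0]
force: [0.2, 0.7, -0.7]
finger_gap: 0.416
```

View pics/w12.png

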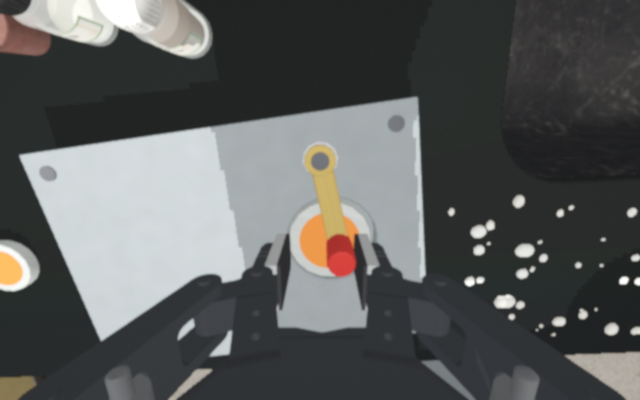

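```bash
for i in 1 2 3; do python3 -m inch '[0,0.2,0,0,0,0,0,0]' | grep -E "tcp|force"; done
```

```text
tcp_pos: [0.4821, 0.2307, 0.022]
force: [-0.2, -0.1, 0.8]
tcp_pos: [0.4819, 0.2328, 0.0218]
force: [-1.1, 0.1, -0.3]
tcp_pos: [0.4818, 0.2334, 0.0218]
force: [-0.7, -7.9, 1.3]
```

Stop reached (7.9 N against the push). Back off slightly, raise, and check.

```bash
python3 -m inch '[0,-0.6,0,0, 0,-0.3,0,0, 0,0,2,0, 0,0,4,0, 0,0,4,0, -3,-5,2,0, -3,-6,0,0,0,-6,0,0,0,0,0,0,0,0,0,0]'
python3 - <<'E'
from h import *
from station import manip
for n in("scene","top"):
    p,d=optics.snapshot(n)
    if n=="scene": q=p[150:260,270:430]
    else: q=p[150:280,200:430]
    cv2.imwrite(f"pics/{n}13.png",cv2.resize(q,None,fx=3.4,fy=3.4,interpolation=cv2.INTER_CUBIC)[:,:,::-1])
    for lo,hi,z,nm in(((0,180,90),(5,255,255),.048,"knob"),((18,120,70),(28,255,255),.03,"brass"),((8,150,120),(17,255,255),.022,"orange")):
        for c,s in cents(p[170:260,320:420],lo,hi): print(n,nm,c,s,ray(n,c[0]+320,c[1]+170,z).round(4))
print(manip.sense())
E
```

```text
t: 17.08
tcp_pos: [0.4244, 0.0599, 0.142]
tool_rot: [1.0, -0.027, 0.0, -0.0]
force: [0.7, -0.4, -0.6]
finger_gap: 0.41
scene knob (np.float64(62.4), np.float64(26.2)) (60, 21, 6, 12, 65) [0.4711 0.2291 0.048 ]
scene brass (np.float64(52.2), np.float64(22.7)) (45, 17, 14, 13, 64) [0.5113 0.227  0.03  ]
scene orange (np.float64(61.1), np.float64(33.6)) (53, 25, 17, 14, 113) [0.4789 0.2252 0.022 ]
top knob (np.float64(62.0), np.float64(57.6)) (59, 55, 7, 6, 34) [0.4803 0.2224 0.048 ]
top brass (np.float64(58.5), np.float64(42.6)) (55, 31, 7, 23, 97) [0.5113 0.2263 0.03  ]
top orange (np.float64(58.2), np.float64(58.2)) (51, 50, 17, 16, 148) [0.4789 0.226  0.022 ]
{'t': 17.175, 'q': array([-1.19554555e-01,  4.02180791e-01,  1.98893455e+00,  4.90692781e-04,
        7.50447506e-01,  1.50253086e+00]), 'qd': array([ 0.01695136,  0.00252428,  0.00168066, -0.00466326, -0.000177  ,
       -0.0010848 ]), 'tau': array([-5.59142120e-01, -3.08324969e+01, -1.03176570e+01, -1.58833904e-02,
       -6.92972011e-03,  2.51074496e-03]), 'tcp_pos': array([0.42415101, 0.06095003, 0.14189336]), 'tool_rot': array([ 9.99666565e-01, -2.58211148e-02,  3.05272292e-05, -1.65185859e-04]), 'force': array([ 0.02381891, -0.29524983,  0.15361282]), 'ft_torque': array([0.03704848, 0.01215386, 0.02169006]), 'finger_gap': 0.411286585484828}
```

View pics/scene13.png

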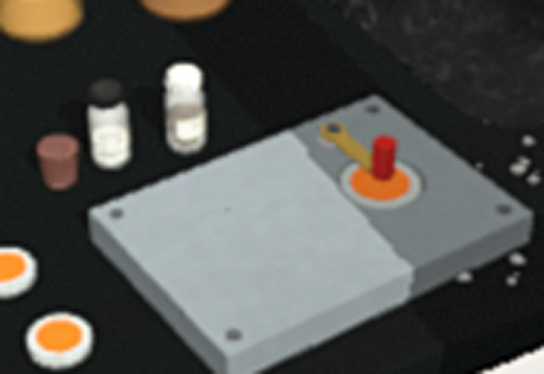

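View pics/top13.png

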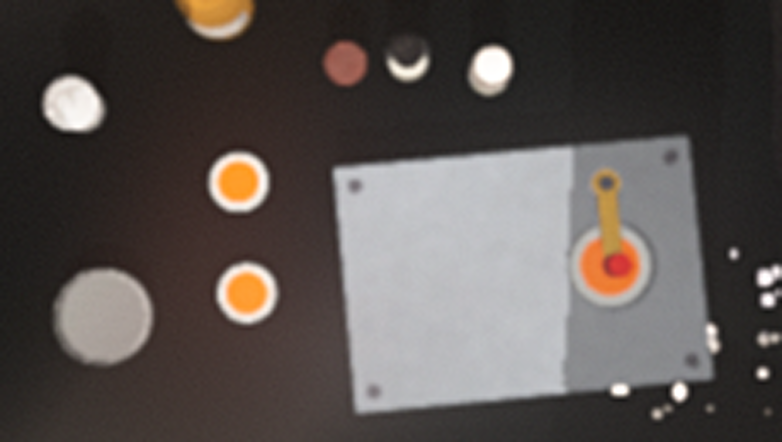

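Knob at (0.480, 0.222), so the keeper stands at about 2.34 rad. The disc is flush and the bystanders have not moved.

```bash
python3 -c "
from station import job; print(job.sign_off())"
```

```text
the job is handed in; nothing more can be done
None
```

I pushed the 50 mm disc across the deck, nested between the part-open fingertips, until it dropped into the recess. I then swung the keeper over it by its knob to the stop without gripping anything, raised and moved the arm clear, and handed the job in at about 17 s of the 48 s allowed.

**Last checks:**
- **Disc:** it looks flush and flat. The final top and scene views put its centre 2–3 mm from my estimated recess centre. The orange is partly hidden by the knob there, and the unobstructed wrist view before the swing gave about 2 mm.
- **Keeper:** the last push met about 8 N at the stop. The knob's position in the top view gives an angle of about 2.34 rad of 2.356. The scene view put the knob about 1 cm away, because its red blob was taken at an assumed height, so I relied on the top view.
- **Bystanders:** they stand where they did by eye. I did not measure their positions again.

**Disagreement with the description:** the depth image showed the fingertips about 16 mm behind the reported TCP at this opening, not 19 mm ahead of it. I set the working heights from the camera and lowered in small steps while watching the force.

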